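# Load the block shaker with bottles by size

## Task

Load the block shaker: put each of the four small screw-cap bottles into the holder block that is bored for its diameter, smallest bottle in the smallest bore up to the largest in the largest, so that every one stands upright on the floor of its bore and none will rattle or jam. Lower each one gently to the floor of its bore before letting go, tip none over, and leave the big media bottle, which fits no bore, where it stands.

Things in the scene. Friction and masses are not known exactly. Their poses are not given: they have to be found in the camera images.
- bottle_s: the smallest of the four round screw-cap bottles to load, white plastic with a red cap: 32 mm in diameter, 58 mm tall with its cap; the straight-sided body reaches up to about 44 mm, the cap is slightly narrower. It stands upright and loose on the bench. Origin: centre of its underside, z up
- bottle_m: the second smallest of the four round screw-cap bottles to load, amber with a black cap: 42 mm in diameter, 70 mm tall with its cap; the straight-sided body reaches up to about 54 mm, the cap is slightly narrower. It stands upright and loose on the bench. Origin: centre of its underside, z up
- bottle_l: the second largest of the four round screw-cap bottles to load, white with a blue cap: 52 mm in diameter, 85 mm tall with its cap; the straight-sided body reaches up to about 67 mm, the cap is slightly narrower. It stands upright and loose on the bench. Origin: centre of its underside, z up
- bottle_xl: the largest of the four round screw-cap bottles to load, white with a red cap: 60 mm in diameter, 120 mm tall with its cap; the straight-sided body reaches up to about 97 mm, the cap is slightly narrower. It stands upright and loose on the bench. Origin: centre of its underside, z up
- block_s: square aluminium holder block, 90 x 90 mm and 45 mm high, screwed down on the shaker, with one round bore in its middle: 38 mm wide, 20 mm deep, with a 4 mm lead-in chamfer; made for the 32 mm bottle. Origin: centre of its underside, z up; the rim of the bore is 45 mm and its floor 25 mm above the origin
- block_m: square aluminium holder block, 90 x 90 mm and 45 mm high, screwed down on the shaker, with one round bore in its middle: 48 mm wide, 26 mm deep, with a 4 mm lead-in chamfer; made for the 42 mm bottle. Origin: centre of its underside, z up; the rim of the bore is 45 mm and its floor 19 mm above the origin
- block_l: square aluminium holder block, 90 x 90 mm and 45 mm high, screwed down on the shaker, with one round bore in its middle: 58 mm wide, 32 mm deep, with a 4 mm lead-in chamfer; made for the 52 mm bottle. Origin: centre of its underside, z up; the rim of the bore is 45 mm and its floor 13 mm above the origin
- block_xl: square aluminium holder block, 90 x 90 mm and 45 mm high, screwed down on the shaker, with one round bore in its middle: 66 mm wide, 40 mm deep, with a 4 mm lead-in chamfer; made for the 60 mm bottle. Origin: centre of its underside, z up; the rim of the bore is 45 mm and its floor 5 mm above the origin
- shaker: fixed low white machine: housing 200 x 206 mm plus a 30 mm long, 24 mm high keypad nose at -x; its platform, 36 mm above the bench, carries the four holder blocks two by two at 92 mm pitch (tops 81 mm above the bench), sides parallel to the shaker's, in any order. Origin: on the bench under the middle of the blocks, z up. Beyond x = 0.6 m wall cabinets hang 0.6 m above the bench: travel low
- media_bottle: tall white screw-cap media bottle, 73 mm in diameter and 170 mm tall, loose, standing beside the others; too wide for any bore; it is to be left alone. Origin: centre of its underside, z up
Mind the look-alikes: they are no part of the job. Leave any turquoise look-alike of the bottle_m alone.

How it is judged:
By the outcome, as a careful person would: the job done as asked, in the order asked, and still so for the second after the job is handed in, with the robot touching nothing.
It also fails if it takes over 109 s, if anything falls off the work surface, if the arm or the gripper's body presses on something with over 40 N, if the wrist force passes 120 N, or if a joint passes its speed limit or range.

## Robot

A 6-joint arm with a two-finger parallel gripper is mounted at the origin on a cart in front of the work surface, level with it; the furniture and walls round the work are solid. World frame = base frame: x ahead of the robot, y to its left, z up, the work surface at z = 0. Lengths are in m, angles in rad, forces in N, time in s.
With the tool pointing down it reaches from about 0.325 to 0.9 m from the base axis. Payload 3.5 kg.
Tool frame: the origin (TCP) lies on the centre line of the jaws, within the pads' length; the fingertips stand 19 mm ahead of it and the grasp point (between the pads) is the TCP; z points along the fingers, y is the direction in which the jaws open and shut (so a half turn about z gives the same grasp; the last joint's range is limited). The gripper opens to 85 mm and grips with 20 to 120 N. Pads are 22 mm wide; open, the fingers measure 114 mm over their backs; the gripper's body (76 mm by 85 mm) begins 54 mm behind the grasp point. The pads swing forward as they close: fully open they stand 13 mm farther back than shut.
Start: joints at [1.108, 0.276, -0.026, 1.268, 0, 1.467], TCP at [0.22, 0.585, 0.213] pointing down, gripper open.
Joint ranges: [-3.12, 3.12], [-0.85, 1.88], [-1.08, 1.24], [-1.95, 2.15], [-1.57, 1.53], [-3.14, 3.14]. Speed limits (rad/s): [2.57, 2.57, 3.14, 3.14, 3.14, 3.14].

## Interface

Orientations are given as a unit quaternion [x, y, z, w].
In Python, from rig import * gives the robot as it stands.
- The arm moves only by the shell command python3 -m jog 'ROWS' [FORCE]. ROWS is JSON, one flat list of numbers, 7 for each row, row after row: the finger opening in mm, from 0 to 85.4, then the shift along the tool's x, y, z in mm, then the turn, a rotation vector about the tool's x, y, z in rad. In form: [grip, tx, ty, tz, wx, wy, wz, grip, tx, ty, tz, wx, wy, wz, ...]. A call has exactly 8 rows; each row shifts and turns the commanded pose from where the row before left it, along the tool's axes as they then stand; what a row does not reach is not made up. A row lasts 1/10 s, in which the tool goes at most 50 mm and 8.59 degrees, less where a joint would pass 70% of its speed; a pose out of reach is approached as far as the arm can. A call is refused whole if a number of a shift passes 50 or a number of a turn 0.15, either way. A call with a gripper value outside its range is refused whole. The fingers move at their own pace and stop on an object; FORCE is the grip in N (left out, the last holds). Time passes only in rows, so rows that do not move let the fingers close, or fill a call up. It gives the time, the measured TCP pose, the force and the opening at its end, in the units of the state.
- sense(): the state, without advancing time (a new reading comes with each control period).
- camera(name): name is "scene" or "top" or "wrist"; returns a dict with "pixels" (480x640x3 uint8, red, green, blue), "depth" (480x640 float32, m along the optical axis (not along the pixel's ray), 0 where there is no reading), "mtx" (3x3 intrinsics, pixels), "pose" (4x4, takes a point from camera to world coordinates). Camera axes: x right, y down, z forward; pixel columns grow to the right and rows downward; lengths in m; the calibration is good to about 2 mm. A picture is of the moment at which its call begins.
- hand_in(): hands the job in, once; it reports no verdict.
Trained networks look in a picture, given as the dict that the camera call returned (one of the last four; its "shot" number tells which), for a name from the list of things; names that differ only in an ending like _2 or _b are one class to them, and where a whole thing is asked for, a point or a joint stands for the part that bears it (a point fixed in the world has none). Each returns a list of dicts, best first, with "p" (0 to 1); they miss things now and then, are a little off and sometimes report something else, mostly with a low value. They report only what shows in the picture. A call takes as long as a camera call. They do not tell look-alikes from the thing itself.
- recognise(picture, label): "bbox" ([left, top, right, bottom] in pixels, round what is visible of it).
- place_of(picture, label): "pixel" ([column, row] in pixels: a listed point, or the origin of a listed thing).
The state is a dict: "time": time; "joint_pos": joint angles; "qvel": joint speeds; "joint_efforts": joint torques, N m; "tcp_pos": TCP position; "orientation": TCP orientation; "wrist_force": force on the tool from outside, world axes, zero at the start; "ft_torque": the same for the moment, N m; "gripper_width": finger opening in m.
Only numpy, scipy, OpenCV 4.12 (cv2) and the standard library are available. Lean on these libraries where they do the work, as an engineer would, in place of code of your own. Each camera call takes 0.05 s, during which the arm holds its last target. There are 200 camera calls.

## Working session

There is one attempt and no reset: what is moved stays moved. The work goes in short steps, Python scripts to look and compute and a shell command to move; the robot and the scene stay as the last step left them, time stands still between calls to the robot, and variables do not carry over. Pictures are saved under pics/ and viewed, about 12 in all and at most 16, crops included, and the job is handed in when it is done.

```bash
mkdir -p pics; cat > h.py <<'E'
from rig import *
import numpy as np, cv2
def save(c,n): cv2.imwrite('pics/'+n,cv2.cvtColor(c['pixels'],cv2.COLOR_RGB2BGR))
def world(c,u,v,z=None):
    K,P=np.array(c['mtx']),np.array(c['pose'])
    r=np.linalg.inv(K)@[u,v,1]
    if z is None: d=c['depth'][int(round(v)),int(round(u))]
    else: d=(z-P[2,3])/(P[:3,:3]@r)[2]
    return P[:3,:3]@(r*d)+P[:3,3]
def cloud(c):
    K,P=np.array(c['mtx']),np.array(c['pose'])
    v,u=np.mgrid[:480,:640]; d=c['depth']
    p=np.stack([(u-K[0,2])/K[0,0]*d,(v-K[1,2])/K[1,1]*d,d],-1)
    w=p@P[:3,:3].T+P[:3,3]; w[d==0]=np.nan
    return w
E
python3 - <<'E'
from h import *
s=sense();print(s)
for n in['scene','top','wrist']:
    c=camera(n);save(c,n+'0.png')
    print(n,np.round(c['pose'],3).tolist(),c['mtx'][0][0])
    if n!='wrist':
        for l in['bottle_s','bottle_m','bottle_l','bottle_xl','block_s','block_m','block_l','block_xl','media_bottle','shaker']:
            print(l,[(np.round(r['bbox']).tolist(),round(r['p'],2)) for r in recognise(c,l)][:3],[(np.round(r['pixel']).tolist(),round(r['p'],2)) for r in place_of(c,l)][:3])
E
```

```text
{'time': 0.0, 'joint_pos': array([ 1.10758385e+00,  2.77147598e-01, -2.79081460e-02,  1.26799129e+00,
        1.21096187e-05,  1.46741398e+00]), 'qvel': array([ 5.73394717e-04, -1.62069392e-03, -9.88797493e-06,  7.85364024e-04,
        8.33016940e-04,  1.84521186e-03]), 'joint_efforts': array([-2.82700776e-04, -4.45514274e+01,  2.95200258e+01,  1.63643877e-02,
        5.88625221e-05, -1.34805191e-06]), 'tcp_pos': array([0.21969572, 0.58423025, 0.21203783]), 'orientation': array([ 1.78945900e-01,  9.83858271e-01, -1.07880087e-03, -3.20375090e-04]), 'wrist_force': array([-0.0416908 , -0.51150741, -0.32602321]), 'ft_torque': array([-0.03237448,  0.00262162, -0.0049725 ]), 'gripper_width': 0.08550890719428116}
scene [[0.782, -0.311, 0.54, -0.167], [-0.623, -0.401, 0.672, -0.876], [0.007, -0.862, -0.507, 0.698], [0.0, 0.0, 0.0, 1.0]] 623.5347277017343
bottle_s [([319.0, 216.0, 344.0, 253.0], 0.98), ([339.0, 275.0, 362.0, 319.0], 0.67), ([348.0, 234.0, 378.0, 283.0], 0.63)] [([363.0, 277.0], 0.92), ([304.0, 274.0], 0.77), ([330.0, 250.0], 0.59)]
bottle_m [([319.0, 216.0, 344.0, 253.0], 0.9
[... 2238 characters left out ...]
k_m [([162.0, 192.0, 220.0, 246.0], 0.97), ([122.0, 182.0, 180.0, 232.0], 0.96), ([107.0, 223.0, 166.0, 272.0], 0.82)] [([195.0, 222.0], 0.97), ([156.0, 212.0], 0.57)]
block_l [([162.0, 192.0, 220.0, 246.0], 0.97), ([122.0, 182.0, 180.0, 232.0], 0.96), ([107.0, 223.0, 166.0, 272.0], 0.82)] [([195.0, 222.0], 0.97), ([156.0, 212.0], 0.57)]
block_xl [([150.0, 234.0, 207.0, 285.0], 0.84)] [([184.0, 263.0], 0.92)]
media_bottle [([436.0, 234.0, 486.0, 275.0], 0.9)] [([453.0, 261.0], 0.56), ([184.0, 262.0], 0.28)]
shaker [([106.0, 201.0, 231.0, 308.0], 0.64)] []
wrist [[0.353, 0.9, 0.256, 0.155], [0.936, -0.339, -0.097, 0.609], [-0.001, 0.274, -0.962, 0.374], [0.0, 0.0, 0.0, 1.0]] 428.1376998967841
```

View pics/scene0.png

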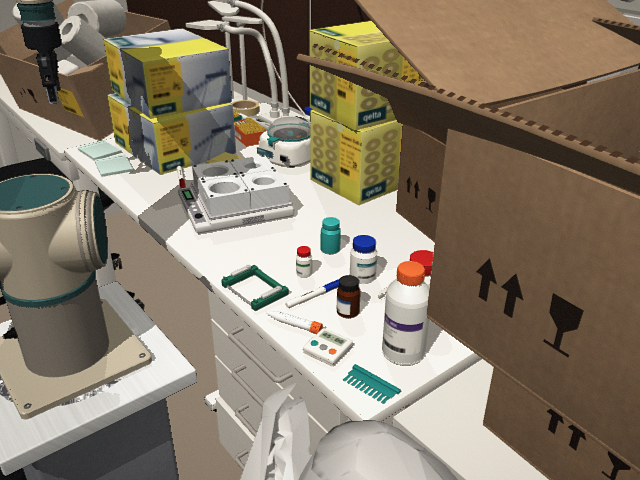

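View pics/top0.png

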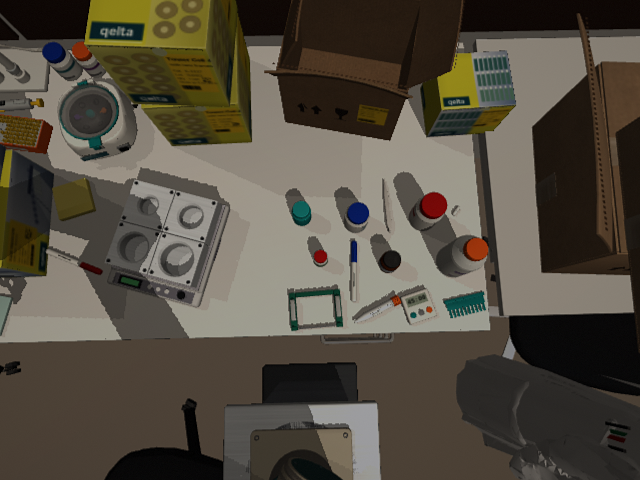

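The top picture shows bottle_s (320,257), bottle_m (390,260), bottle_l (358,216), bottle_xl (431,210), the media bottle (468,254) and the turquoise look-alike (301,212). The shaker is at about (165,232).

Now the metric measurements.

```bash
cat > m.py <<'E'
from h import *
c=camera('top');w=cloud(c)
H={'s':(320,257,.058,32),'m':(390,260,.070,42),'l':(358,216,.085,52),'xl':(431,210,.12,60),'media':(468,250,.17,73),'turq':(301,212,.07,42)}
print('bench z',np.nanmedian(w[280:300,340:345,2]))
for n,(u,v,h,d) in H.items():
    g=w[v-30:v+30,u-28:u+28].reshape(-1,3); p0=world(c,u,v,h)
    g=g[np.hypot(*(g[:,:2]-p0[:2]).T)<.05]
    t=g[abs(g[:,2]-h)<.006][:,:2].astype(np.float32)
    if len(t)>5:
        (x,y),r=cv2.minEnclosingCircle(t); print(n,len(t),'cap',round(x,4),round(y,4),'r',round(r,4),'ztop',np.nanmedian(g[abs(g[:,2]-h)<.006,2]).round(4),'mean',t.mean(0).round(4))
    else: print(n,p0,'max z',g[:,2].max())
# rectified view of block tops z=.081, 0.5mm/px ; rows: x decreasing, cols: y decreasing
x0,x1,y0,y1=.22,.54,.16,.48
pts=np.array([[x1,y1],[x1,y0],[x0,y0],[x0,y1]])
P=np.linalg.inv(c['pose']);K=np.array(c['mtx'])
q=np.array([(lambda p:(K@p)[:2]/p[2])(P[:3,:3]@[a,b,.081]+P[:3,3]) for a,b in pts]).astype(np.float32)
print(q)
M=cv2.getPerspectiveTransform(q,np.float32([[0,0],[639,0],[639,639],[0,639]]))
r=cv2.warpPerspective(c['pixels'],M,(640,640),flags=cv2.INTER_CUBIC)
cv2.imwrite('pics/rect.png',cv2.resize(r[...,::-1],(600,600)))
zz=cv2.warpPerspective(w[...,2].astype(np.float32),M,(640,640),flags=cv2.INTER_NEAREST)
top=(abs(zz-.081)<.006).astype(np.uint8)
cv2.imwrite('pics/mask.png',top*255)
cs=cv2.findContours(top,cv2.RETR_CCOMP,cv2.CHAIN_APPROX_NONE)
for k,hh in zip(cs[0],cs[1][0]):
    a=cv2.contourArea(k)
    if a>1500:
        if hh[3]>=0:
            (e,ax,an)=cv2.fitEllipse(k); print('hole',x1-e[1]*.0005,y1-e[0]*.0005,np.array(ax)*.5)
        else: e=cv2.minAreaRect(k); print('outer',x1-e[0][1]*.0005,y1-e[0][0]*.0005,np.array(e[1])*.5,e[2])
E
python3 m.py
```

```text
bench z 2.737167312300004e-05
s 136 cap 0.4514 -0.0466 r 0.0138 ztop 0.0577 mean [ 0.4511 -0.0462]
m 245 cap 0.4409 -0.1935 r 0.0184 ztop 0.0695 mean [ 0.4406 -0.1935]
l 364 cap 0.5365 -0.1261 r 0.0228 ztop 0.0845 mean [ 0.5361 -0.1259]
xl 516 cap 0.5411 -0.2753 r 0.0261 ztop 0.1194 mean [ 0.5407 -0.2749]
media 411 cap 0.4417 -0.3344 r 0.0213 ztop 0.1693 mean [ 0.4412 -0.3341]
turq 233 cap 0.5507 -0.0077 r 0.0183 ztop 0.0695 mean [ 0.55   -0.0075]
[[ 63.267815 217.38098 ]
 [219.02255  213.89194 ]
 [215.73103  374.9849  ]
 [ 48.921925 379.274   ]]
outer 0.4919134368896485 0.28082865905761717 [187.00386047 153.3487854 ] 16.284923553466797
hole 0.44903828430175785 0.24505447387695312 [65.16611481 65.43971252]
hole 0.47482286071777347 0.3327193908691406 [57.0346489  57.55173111]
```

View pics/rect.png

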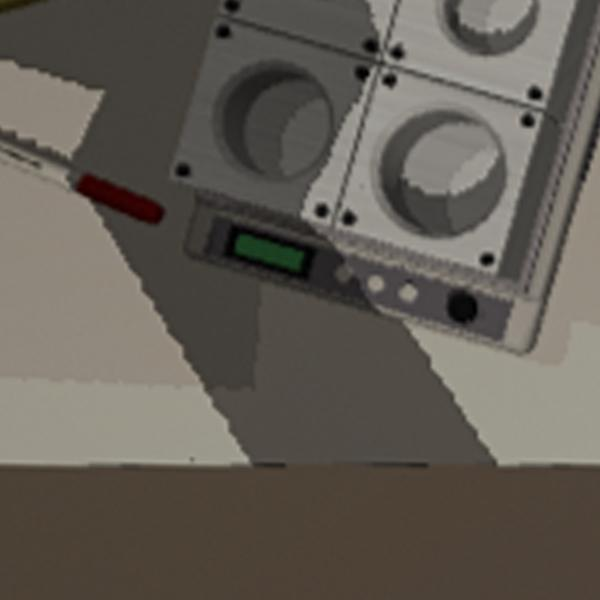

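The crop shows the xl bore at (443,172) and the l bore at (273,120), but the window cuts off the far pair. I'll shift the window.

```bash
sed -i 's/^x0,x1,y0,y1=.*/x0,x1,y0,y1=.38,.70,.16,.48/' m.py; python3 m.py
```

```text
bench z -0.00022346419726226863
s 139 cap 0.4514 -0.0463 r 0.0135 ztop 0.0576 mean [ 0.4512 -0.0463]
m 247 cap 0.441 -0.1939 r 0.0183 ztop 0.0692 mean [ 0.4405 -0.1936]
l 366 cap 0.5365 -0.1265 r 0.0227 ztop 0.0844 mean [ 0.5361 -0.1261]
xl 518 cap 0.5418 -0.2755 r 0.0266 ztop 0.1192 mean [ 0.5407 -0.2748]
media 407 cap 0.4415 -0.3349 r 0.0217 ztop 0.1694 mean [ 0.4414 -0.3341]
turq 228 cap 0.5512 -0.0072 r 0.0186 ztop 0.0698 mean [ 0.5502 -0.0075]
[[ 69.75124  144.21565 ]
 [220.5106   141.06425 ]
 [217.43295  291.68988 ]
 [ 56.340446 295.55615 ]]
outer 0.5068261413574218 0.2766223754882812 [186.68786621 183.99697876] 16.33271026611328
hole 0.44918991088867183 0.2449098663330078 [64.91615295 65.99040985]
hole 0.4750777893066406 0.3324593963623047 [56.44124985 57.67544174]
hole 0.53677685546875 0.21946972656249997 [46.74342346 48.23405457]
hole 0.5628613128662109 0.3071106719970703 [37.13271713 38.08541107]
```

View pics/rect.png

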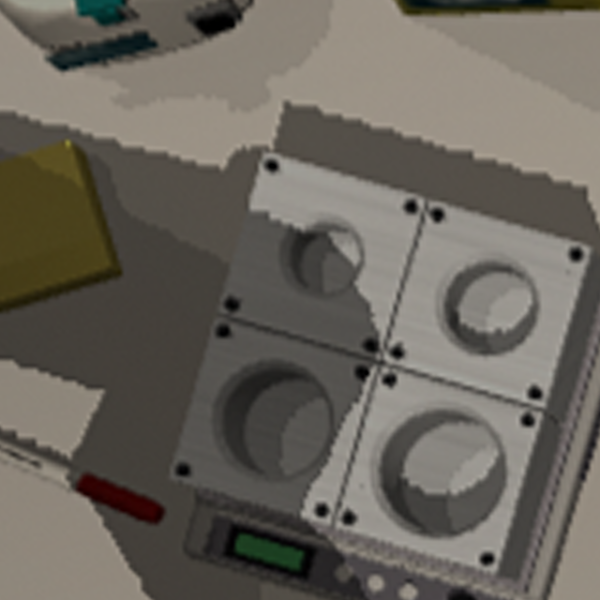

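All four bores measured, with diameters 66/58/48/38 mm. On the fitted 92 mm grid they are:
- xl (.4492,.2447)
- l (.4748,.3331)
- m (.5376,.2191)
- s (.5632,.3075)

I'll turn the tool so that tool y = world y (then tx=-dx, ty=dy, tz=-dz) and go above bottle_s.

```bash
python3 -m jog '[70,0,0,0,0,0,-0.12, 70,0,0,0,0,0,-0.12, 70,0,0,0,0,0,-0.121, 70,-17,-46,0,0,0,0, 70,-17,-46,0,0,0,0, 70,-17,-46,0,0,0,0, 70,-17,-46,0,0,0,0, 70,-17,-46,0,0,0,0]' 30
python3 -m jog '[65,-17,-46,0,0,0,0, 65,-17,-46,0,0,0,0, 65,-17,-46,0,0,0,0, 65,-17,-46,0,0,0,0, 65,-17,-46,0,0,0,0, 65,-17,-46,0,0,0,0, 65,-17,-46,10,0,0,0, 65,-17,-46,10,0,0,0]'
python3 - <<'E'
from h import *
c=camera('wrist');save(c,'w1.png');s=sense();print(s['tcp_pos'],s['orientation'],s['time'],s['gripper_width'])
w=cloud(c)
for h,p in((.058,(.4513,-.0464)),(.07,(.4407,-.1937)),(.085,(.5363,-.1262))):
    k=(abs(w[...,2]-h)<.006)&(np.hypot(w[...,0]-p[0],w[...,1]-p[1])<.04)
    if k.sum()>20:
        t=w[k][:,:2].astype(np.float32); print(h,k.sum(),cv2.minEnclosingCircle(t),t.mean(0))
E
```

```text
time: 3.05
tcp_pos: [0.3057, 0.3534, 0.2134]
orientation: [-0.001, 1.0, 0.0, 0.0]
wrist_force: [0.9, 0.1, -0.4]
gripper_width: 0.0698
time: 3.85
tcp_pos: [0.4427, -0.0148, 0.1938]
orientation: [-0.0, 1.0, -0.0, 0.001]
wrist_force: [1.1, 0.9, 0.9]
gripper_width: 0.0655
[ 0.44489539 -0.02119989  0.19220943] [ 0.00282591  0.99999043 -0.00306017  0.00133555] 3.9 0.06491964477529169
0.058 1151 ((0.450131893157959, -0.048089463263750076), 0.014005187898874283) [ 0.44943357 -0.04797582]
0.07 2294 ((0.4391861855983734, -0.19565506279468536), 0.0187994372099638) [ 0.43836722 -0.19431043]
0.085 877 ((0.5269553661346436, -0.13471783697605133), 0.019767165184020996) [ 0.5233844 -0.1360844]
```

View pics/w1.png

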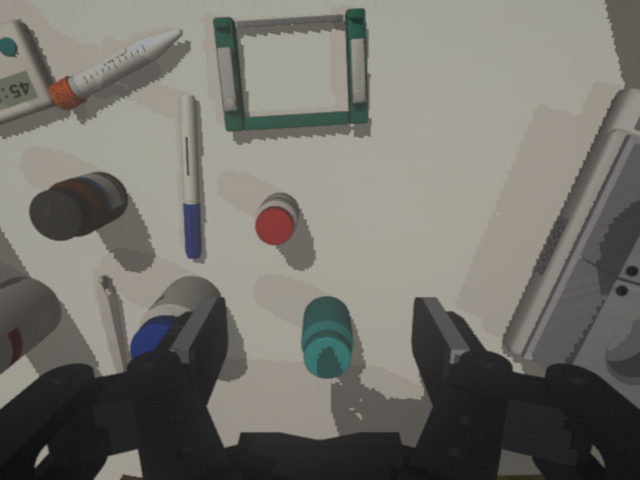

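The wrist picture, taken while the arm was still settling, shows bottle_s's red cap at (275,225), turquoise at (327,340), amber at (58,213) and blue at (160,340). Its position for bottle_s agrees with the top camera to about 1.5 mm.

```bash
python3 -m jog '[65,-4,-17,0,0,0,0, 65,-4,-17,0,0,0,0, 65,0,0,25,0,0,0, 65,0,0,25,0,0,0, 65,0,0,25,0,0,0, 65,0,0,20,0,0,0, 65,0,0,0,0,0,0, 65,0,0,0,0,0,0]'
python3 - <<'E'
from h import *
s=sense();print(s['tcp_pos'],s['orientation'],s['time'],s['gripper_width'])
E
```

```text
time: 4.7
tcp_pos: [0.4497, -0.0464, 0.0985]
orientation: [-0.001, 1.0, 0.0, -0.0]
wrist_force: [0.3, -0.7, 0.8]
gripper_width: 0.0652
[ 0.44965993 -0.046444    0.09845982] [-6.84459069e-04  9.99999729e-01  5.96928227e-05 -2.64179807e-04] 4.7 0.06515038865149839
```

```bash
python3 -m jog '[65,-1,0,20,0,0,0, 65,0,0,20,0,0,0, 65,0,0,16,0,0,0, 65,0,0,0,0,0,0, 20,0,0,0,0,0,0, 20,0,0,0,0,0,0, 20,0,0,0,0,0,0, 20,0,0,0,0,0,0]' 30
python3 -m jog '[20,0,0,-10,0,0,0, 20,0,0,-20,0,0,0, 20,0,0,-30,0,0,0, 20,0,0,-30,0,0,0, 20,0,0,-30,0,0,0, 20,0,0,-10,0,0,0, 20,0,0,0,0,0,0, 20,0,0,0,0,0,0]'
python3 - <<'E'
from h import *
c=camera('wrist');save(c,'w2.png');s=sense();print(s['tcp_pos'],s['time'],s['gripper_width'],s['wrist_force'])
E
```

```text
time: 5.5
tcp_pos: [0.4516, -0.0468, 0.0431]
orientation: [-0.001, 1.0, -0.0, 0.001]
wrist_force: [-0.2, 0.7, -1.5]
gripper_width: 0.02
time: 6.3
tcp_pos: [0.4502, -0.0465, 0.1716]
orientation: [-0.001, 1.0, 0.0, -0.001]
wrist_force: [0.3, 0.4, -0.8]
gripper_width: 0.0201
[ 0.44959479 -0.0463812   0.17089987] 6.35 0.019770669252059957 [ 0.08065587  0.07643428 -1.01886512]
```

View pics/w2.png

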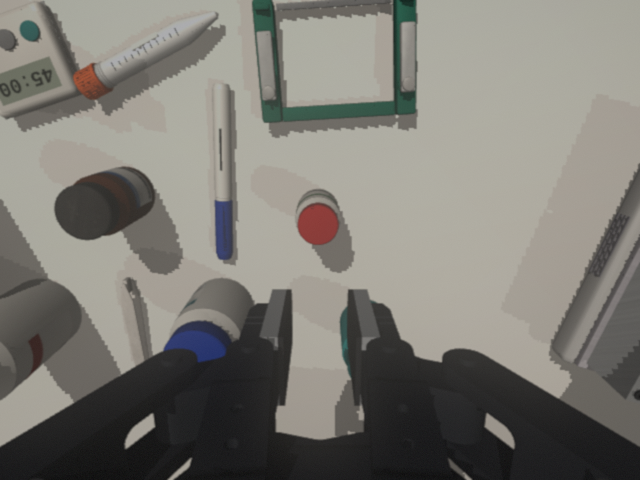

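The fingers closed to 20 mm without the bottle. It still stands upright at (318,225), so I'll measure where it is now.

```bash
python3 - <<'E'
from h import *
for n in('wrist','top'):
  c=camera(n);w=cloud(c)
  k=(abs(w[...,2]-.058)<.006)&(np.hypot(w[...,0]-.45,w[...,1]+.05)<.07)
  t=w[k][:,:2].astype(np.float32); print(n,k.sum(),cv2.minEnclosingCircle(t),t.mean(0))
  P=np.linalg.inv(c['pose']);K=np.array(c['mtx']); s=sense()
  for dz in(0,-.1,-.17):
    p=K@(P[:3,:3]@(s['tcp_pos']+[0,0,dz])+P[:3,3]); print('tcp px',p[:2]/p[2])
  if n=='wrist': print(np.array(c['pose'])[:3,3]); 
  # fingers in cloud
  if n=='wrist':
    f=w[280:400,250:400].reshape(-1,3); f=f[f[:,2]>.12]; print('finger',np.nanmin(f,0),np.nanmax(f,0))
  else: save(c,'t2.png')
E
```

```text
wrist 1345 ((0.4501296579837799, -0.04825115576386452), 0.013961913995444775) [ 0.449564   -0.04820839]
tcp px [321.05913581 293.2935058 ]
tcp px [320.40222509 230.09818672]
tcp px [320.16539207 207.31466715]
[ 0.38009866 -0.04709069  0.33159878]
finger [ 0.431364   -0.07042746  0.18811974] [ 0.46061288 -0.02324624  0.26182422]
top 0 ((0.0, 0.0), 0.0) [nan nan]
tcp px [319.87122701 247.36942766]
tcp px [319.93309169 255.73552063]
tcp px [319.96921558 260.62063027]<stdin>:5: RuntimeWarning: Mean of empty slice.
  ret = um.true_divide(
```

```bash
python3 - <<'E'
from h import *
c=camera('wrist');w=cloud(c);s=sense();print(s['tcp_pos'],s['gripper_width'],s['joint_pos'])
for v in range(280,420,10):
  print(v,[tuple(np.round((w[v,u]-s['tcp_pos'])*1000).tolist()) for u in (262,275,285,290,352,362,375)])
E
```

```text
[ 0.44952701 -0.04636136  0.17066524] 0.01967253663474133 [-2.45986222e-01 -1.70610114e-03 -4.41784153e-01  1.13390590e+00
 -3.54913442e-07 -2.47122267e-01]
280 [(61.0, -48.0, -170.0), (61.0, -37.0, -171.0), (61.0, -29.0, -171.0), (61.0, -25.0, -172.0), (61.0, 26.0, -170.0), (61.0, 35.0, -170.0), (62.0, 46.0, -172.0)]
290 [(70.0, -48.0, -171.0), (-12.0, -16.0, 23.0), (-12.0, -12.0, 23.0), (-11.0, -11.0, 22.0), (-12.0, 11.0, 23.0), (-11.0, 14.0, 22.0), (70.0, 46.0, -171.0)]
300 [(79.0, -49.0, -171.0), (-12.0, -15.0, 32.0), (-11.0, -12.0, 30.0), (-10.0, -11.0, 27.0), (-11.0, 10.0, 30.0), (-12.0, 13.0, 32.0), (78.0, 46.0, -170.0)]
310 [(-7.0, -20.0, 30.0), (-11.0, -14.0, 38.0), (-12.0, -11.0, 39.0), (-6.0, -11.0, 28.0), (-12.0, 9.0, 39.0), (-12.0, 13.0, 39.0), (-7.0, 18.0, 30.0)]
320 [(-7.0, -19.0, 36.0), (-11.0, -14.0, 45.0), (-11.0, -11.0, 45.0), (-3.0, -11.0, 28.0), (-9.0, 9.0, 41.0), (-11.0, 12.0, 45.0), (-11.0, 16.0, 45.0)]
330 [(-12.0, -17.0, 52.0), (-11.0, -13.0, 51.0), (-9.0, -11.0, 47.0), (0.0, -11.0, 30.0), (-6.0, 9.0, 41.0), (-12.0, 11.0, 52.0), (-12.0, 15.0, 52.0)]
340 [(-12
[... 514 characters left out ...]
, -26.0, -172.0), (5.0, 9.0, 46.0), (-3.0, 11.0, 58.0), (-13.0, 12.0, 73.0)]
380 [(-17.0, -12.0, 84.0), (-3.0, -12.0, 63.0), (4.0, -11.0, 52.0), (157.0, -27.0, -172.0), (9.0, 10.0, 45.0), (-1.0, 11.0, 59.0), (-17.0, 11.0, 83.0)]
390 [(-18.0, -12.0, 88.0), (-1.0, -12.0, 64.0), (6.0, -11.0, 54.0), (166.0, -27.0, -170.0), (167.0, 29.0, -172.0), (2.0, 11.0, 59.0), (-17.0, 10.0, 86.0)]
400 [(-17.0, -12.0, 90.0), (2.0, -12.0, 64.0), (10.0, -11.0, 53.0), (177.0, -27.0, -172.0), (176.0, 29.0, -171.0), (5.0, 11.0, 60.0), (-17.0, 10.0, 90.0)]
410 [(-18.0, -11.0, 93.0), (5.0, -12.0, 64.0), (187.0, -32.0, -171.0), (186.0, -27.0, -170.0), (187.0, 29.0, -171.0), (187.0, 38.0, -170.0), (-16.0, 10.0, 92.0)]
```

The wrist depth shows the fingertips about 21 mm behind the reported TCP, where the data sheet puts them 19 mm ahead. That explains the pass 2 mm above the cap. So the real grasp point is about 40 mm above the reported TCP, and I'll go 40 mm lower, watching the force.

```bash
python3 -m jog '[65,-1,-1,30,0,0,0, 65,0,0,35,0,0,0, 65,0,0,35,0,0,0, 65,0,0,30,0,0,0, 65,0,0,20,0,0,0, 65,0,0,10,0,0,0, 65,0,0,7,0,0,0, 65,0,0,0,0,0,0]' 30
python3 -m jog '[20,0,0,0,0,0,0, 20,0,0,0,0,0,0, 20,0,0,0,0,0,0, 20,0,0,0,0,0,0, 20,0,0,0,0,0,0, 20,0,0,-5,0,0,0, 20,0,0,-5,0,0,0, 20,0,0,0,0,0,0]' 30
python3 - <<'E'
from h import *
c=camera('wrist');save(c,'w3.png');w=cloud(c);s=sense();print(s['tcp_pos'],s['orientation'],s['time'],s['gripper_width'],s['wrist_force'])
k=(w[...,2]>.05)&(w[...,2]<.09)&(np.hypot(*(w[...,:2]-s['tcp_pos'][:2]).transpose(2,0,1))<.02);print(np.nanpercentile(w[k][:,2],[5,50,95]) if k.sum() else 0)
E
```

```text
time: 7.3
tcp_pos: [0.4514, -0.0476, 0.0047]
orientation: [-0.001, 1.0, 0.0, -0.001]
wrist_force: [-0.2, -0.3, 0.9]
gripper_width: 0.0651
time: 8.1
tcp_pos: [0.4524, -0.0478, 0.016]
orientation: [-0.001, 1.0, -0.0, 0.001]
wrist_force: [-0.1, 0.1, 0.3]
gripper_width: 0.0303
[ 0.45214703 -0.04776611  0.01564631] [-6.09133696e-04  9.99999696e-01 -1.48968819e-04  4.63372891e-04] 8.15 0.02990690238660125 [ 0.25102695 -0.08580278 -0.59829941]
[0.05135582 0.06685782 0.07282865]
```

View pics/w3.png

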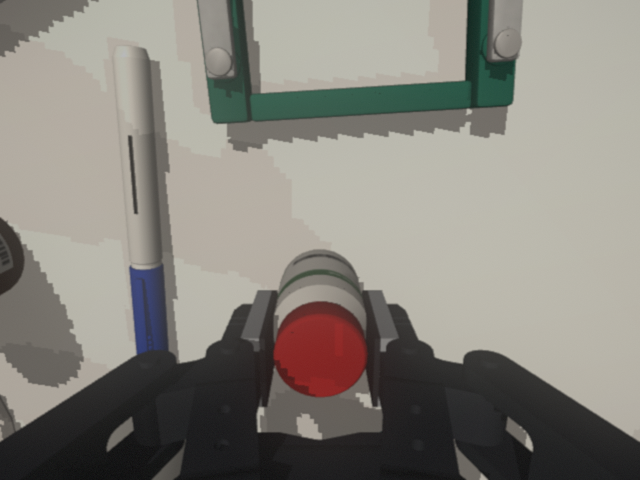

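Bottle_s is gripped (cap at 320,350; width 30 mm). Lift, carry and measure its offset in the hand.

```bash
python3 -m jog '[20,0,0,-25,0,0,0, 20,0,0,-35,0,0,0, 20,0,0,-35,0,0,0, 20,-5,15,-35,0,0,0, 20,-10,32,-5,0,0,0, 20,-12,38,0,0,0,0, 20,-12,38,0,0,0,0, 20,-12,38,0,0,0,0]'
python3 -m jog '[20,-12,38,0,0,0,0, 20,-12,38,0,0,0,0, 20,-12,38,0,0,0,0, 20,-12,38,0,0,0,0, 20,-12,38,0,0,0,0, 20,-8,30,0,0,0,0, 20,-4,15,0,0,0,0, 20,0,0,0,0,0,0]'
cat > hand.py <<'E'
from h import *
import sys
H,gz=float(sys.argv[1]),float(sys.argv[2]) # bottle height, tcp z at which it was gripped on the bench
sense();c=camera('wrist');c=camera('wrist');w=cloud(c);s=sense();t=s['tcp_pos'];d=w-t
k=(abs(d[...,2]-(H-gz))<.004)&(np.hypot(d[...,0],d[...,1])<.045)
p=d[k][:,:2].astype(np.float32)
print('tcp',t,'q',s['orientation'],'t',s['time'],'w',s['gripper_width'],'F',s['wrist_force'])
if len(p)>20: print('cap-tcp',len(p),cv2.minEnclosingCircle(p),np.median(d[k][:,2]))
k=(abs(w[...,2]-.081)<.003)
M=k.astype(np.uint8)
if len(sys.argv)>3: save(c,sys.argv[3])
E
python3 hand.py .058 .0045
```

```text
time: 8.95
tcp_pos: [0.5027, 0.1148, 0.1502]
orientation: [-0.0, 1.0, -0.0, 0.0]
wrist_force: [1.2, 0.2, -0.4]
gripper_width: 0.0301
time: 9.75
tcp_pos: [0.5743, 0.3501, 0.1495]
orientation: [-0.002, 1.0, -0.0, -0.0]
wrist_force: [-0.8, -0.3, -0.9]
gripper_width: 0.0302
tcp [0.57368713 0.34768885 0.1496247 ] q [-5.96858217e-04  9.99999329e-01 -6.98502144e-04 -7.05868970e-04] t 9.85 w 0.02986677645208929 F [ 0.86670462 -0.76223328  0.18554124]
cap-tcp 8202 ((-0.0077231028117239475, -0.0009170945268124342), 0.02661304734647274) 0.051129241841704545
```

```bash
cat > hand.py <<'E'
from h import *
import sys
H,gz,R=[float(a) for a in sys.argv[1:4]] # height, tcp z when gripped on bench, cap radius
c=camera('wrist');w=cloud(c);s=sense();t=s['tcp_pos'];d=w-t
print('tcp',t.round(4),'q',s['orientation'].round(4),'t',s['time'],'w',s['gripper_width'].round(4),'F',s['wrist_force'].round(1))
k=(abs(d[...,2]-(H-gz))<.008)&(abs(d[...,1])<R+.0005)&(abs(d[...,0])<.045)
z=np.nanpercentile(d[k][:,2],60) if k.any() else 0
k&=abs(d[...,2]-z)<.003
p=d[k][:,:2]
print('cap top-tcp z',z,len(p),'lo',np.percentile(p,1,axis=0).round(4),'hi',np.percentile(p,99,axis=0).round(4))
# bores: rectify block-top height map at z=.081
o=t[:2]+[-.06,0]; g=.0005
P=np.linalg.inv(c['pose']);K=np.array(c['mtx'])
cor=[(o[0]+.16,o[1]+.16),(o[0]+.16,o[1]-.16),(o[0]-.16,o[1]-.16),(o[0]-.16,o[1]+.16)]
def pr(a,b):
    q=K@(P[:3,:3]@[a,b,.081]+P[:3,3]); return q[:2]/q[2]
M=cv2.getPerspectiveTransform(np.float32([pr(*a) for a in cor]),np.float32([[0,0],[639,0],[639,639],[0,639]]))
zz=cv2.warpPerspective(w[...,2].astype(np.float32),M,(640,640),flags=cv2.INTER_NEAREST)
m=(abs(zz-.081)<.006).astype(np.uint8)
cs,hh=cv2.findContours(m,cv2.RETR_CCOMP,cv2.CHAIN_APPROX_NONE)
for q,h_ in zip(cs,hh[0]):
    if h_[3]>=0 and cv2.contourArea(q)>2500:
        e,ax,_=cv2.fitEllipse(q)
        print('hole',round(o[0]+.16-e[1]*g,4),round(o[1]+.16-e[0]*g,4),np.round(np.array(ax)*.5,1))
if len(sys.argv)>4: save(c,sys.argv[4])
E
python3 hand.py .058 .0045 .0137 w4.png
```

```text
Traceback (most recent call last):
  File "hand.py", line 5, in <module>
    print('tcp',t.round(4),'q',s['orientation'].round(4),'t',s['time'],'w',s['gripper_width'].round(4),'F',s['wrist_force'].round(1))
                                                                           ^^^^^^^^^^^^^^^^^^^^^^^^
AttributeError: 'float' object has no attribute 'round'
```

```bash
sed -i "s/s\['gripper_width'\].round(4)/round(s['gripper_width'],4)/" hand.py; python3 hand.py .058 .0045 .0137 w4.png
```

```text
tcp [0.5738 0.3471 0.15  ] q [-0.e+00  1.e+00 -5.e-04 -5.e-04] t 9.95 w 0.0297 F [-0.9 -0.3 -0.4]
cap top-tcp z 0.05096131466101171 6391 lo [-0.0158 -0.0128] hi [0.0098 0.0126]
hole 0.5361 0.2216 [46. 47.]
hole 0.5614 0.3078 [36.8 37.3]
```

View pics/w4.png

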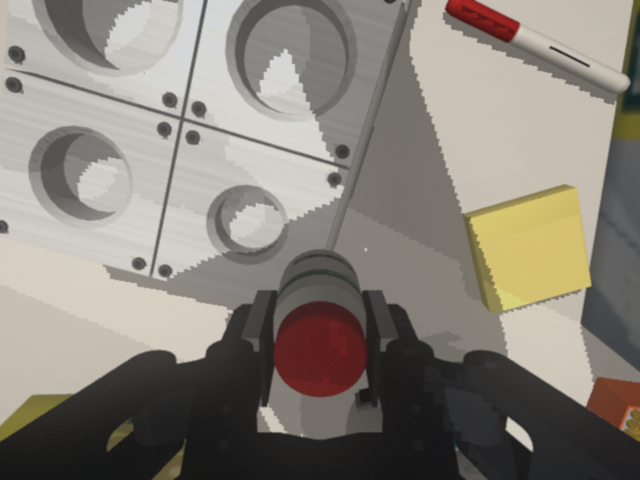

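Wrist view: bottle_s hangs at (320,350), with its bore at (247,222) and the m bore at (90,172). Both frames agree on the target TCP, about (.5643,.3071).

```bash
python3 -m jog '[20,4,-18,0,0,0,0, 20,4,-16,0,0,0,0, 20,1.5,-6,0,0,0,0, 20,0,0,15,0,0,0, 20,0,0,20,0,0,0, 20,0,0,15,0,0,0, 20,0,0,5,0,0,0, 20,0,0,0,0,0,0]'
python3 hand.py .058 .007 .0137
```

```text
time: 10.75
tcp_pos: [0.5638, 0.3082, 0.0934]
orientation: [-0.001, 1.0, -0.001, -0.001]
wrist_force: [0.2, -0.7, 0.1]
gripper_width: 0.03
tcp [0.5646 0.3086 0.0946] q [-7.e-04  1.e+00 -2.e-04 -5.e-04] t 10.8 w 0.0302 F [-0.3  0.3  0.2]
cap top-tcp z 0.04999217775383066 6496 lo [-0.0164 -0.0134] hi [0.0091 0.0141]
hole 0.5356 0.2214 [45.7 46.5]
```

```bash
python3 -m jog '[20,0,-1,5,0,0,0, 20,0,0,5,0,0,0, 20,0,0,5,0,0,0, 20,0,0,4,0,0,0, 20,0,0,2,0,0,0, 20,0,0,2,0,0,0, 20,0,0,0,0,0,0, 20,0,0,0,0,0,0]'
python3 -m jog '[20,0,0,1,0,0,0, 20,0,0,1,0,0,0, 20,0,0,1,0,0,0, 20,0,0,0,0,0,0, 20,0,0,0,0,0,0, 20,0,0,0,0,0,0, 20,0,0,0,0,0,0, 20,0,0,0,0,0,0]'
```

```text
time: 11.6
tcp_pos: [0.565, 0.3075, 0.0723]
orientation: [-0.001, 1.0, 0.0, 0.0]
wrist_force: [-0.1, 0.5, -0.7]
gripper_width: 0.0301
time: 12.4
tcp_pos: [0.5649, 0.3075, 0.0693]
orientation: [-0.001, 1.0, 0.0, 0.0]
wrist_force: [-0.2, -0.3, 0.2]
gripper_width: 0.03
```

```bash
for i in 1; do python3 -m jog '[20,0,0,1,0,0,0, 20,0,0,0.5,0,0,0, 20,0,0,0.5,0,0,0, 20,0,0,0,0,0,0, 20,0,0,0,0,0,0, 20,0,0,0,0,0,0, 20,0,0,0,0,0,0, 20,0,0,0,0,0,0]'; done
python3 -m jog '[20,0,0,1,0,0,0, 20,0,0,0.5,0,0,0, 20,0,0,0,0,0,0, 20,0,0,0,0,0,0, 20,0,0,0,0,0,0, 20,0,0,0,0,0,0, 20,0,0,0,0,0,0, 20,0,0,0,0,0,0]'
python3 hand.py .058 .007 .0137
```

```text
time: 13.2
tcp_pos: [0.5649, 0.3075, 0.0675]
orientation: [-0.001, 1.0, 0.0, 0.0]
wrist_force: [-1.9, -1.2, 3.9]
gripper_width: 0.03
time: 14.0
tcp_pos: [0.565, 0.3075, 0.0675]
orientation: [-0.001, 1.0, 0.0, 0.0]
wrist_force: [-4.0, -1.2, 10.7]
gripper_width: 0.0302
tcp [0.565  0.3075 0.0675] q [-6.e-04  1.e+00  0.e+00  4.e-04] t 14.05 w 0.0302 F [-2.9 -2.1 11.4]
cap top-tcp z 0.05117949642309283 6384 lo [-0.0156 -0.013 ] hi [0.0099 0.0123]
hole 0.5354 0.2218 [45.2 46.2]
```

Contact at TCP z .0675 means the bottle's underside is on the bore floor (.061). The cap top at .1187 also matches the expected .119. Release, rise and go to bottle_m.

```bash
python3 -m jog '[20,0,0,-1,0,0,0, 50,0,0,0,0,0,0, 55,0,0,0,0,0,0, 55,0,0,0,0,0,0, 55,0,0,-10,0,0,0, 55,0,0,-30,0,0,0, 60,0,0,-40,0,0,0, 70,3,-10,-20,0,0,0]'
python3 -m jog '[70,10,-38,0,0,0,0, 70,11,-44,0,0,0,0, 70,11,-44,0,0,0,0, 70,11,-44,0,0,0,0, 70,11,-44,0,0,0,0, 70,11,-44,0,0,0,0, 70,11,-44,0,0,0,0, 70,11,-44,0,0,0,0]'
python3 -m jog '[70,11,-44,0,0,0,0, 70,11,-44,0,0,0,0, 70,11,-40,10,0,0,0, 70,2,-15,20,0,0,0, 70,0,0,20,0,0,0, 70,0,0,0,0,0,0, 70,0,0,0,0,0,0, 70,0,0,0,0,0,0]'
cat > find.py <<'E'
from h import *
import sys
h,x,y=[float(a) for a in sys.argv[1:4]]
s=sense();print('tcp',s['tcp_pos'].round(4),s['time'],'F',s['wrist_force'].round(1))
for n in('wrist','top'):
    c=camera(n);w=cloud(c);k=(abs(w[...,2]-h)<.006)&(np.hypot(w[...,0]-x,w[...,1]-y)<.035)
    if k.sum()>20:
        t=w[k][:,:2].astype(np.float32);print(n,k.sum(),np.round(cv2.minEnclosingCircle(t)[0],4),round(cv2.minEnclosingCircle(t)[1],4))
    if n=='top' and len(sys.argv)>4:
        cv2.imwrite('pics/'+sys.argv[4],cv2.resize(c['pixels'][170:320,90:500,::-1],(800,293),interpolation=cv2.INTER_CUBIC))
E
python3 find.py .07 .4407 -.1937 t3.png
```

```text
time: 14.85
tcp_pos: [0.5642, 0.299, 0.1711]
orientation: [-0.001, 1.0, 0.001, 0.003]
wrist_force: [1.3, 0.2, 0.9]
gripper_width: 0.0698
time: 15.65
tcp_pos: [0.475, -0.0503, 0.1676]
orientation: [-0.001, 1.0, -0.0, 0.001]
wrist_force: [0.4, -0.1, -0.7]
gripper_width: 0.0699
time: 16.45
tcp_pos: [0.4414, -0.1918, 0.118]
orientation: [-0.001, 1.0, -0.001, 0.001]
wrist_force: [-0.2, -0.3, 0.1]
gripper_width: 0.07
tcp [ 0.4414 -0.1918  0.118 ] 16.45 F [-0.2 -0.3  0.1]
wrist 3751 [ 0.4396 -0.1957] 0.0184
```

View pics/t3.png

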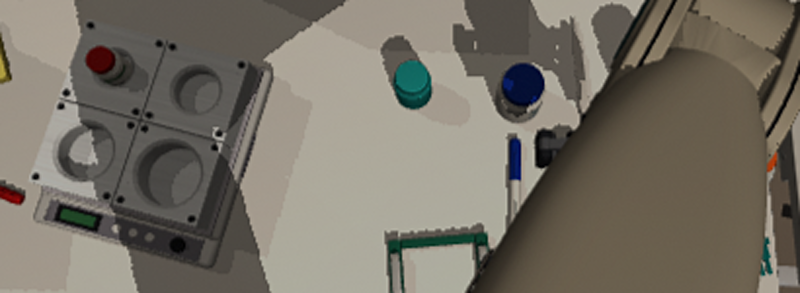

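Bottle_s stands in its bore at (105,60), and the turquoise look-alike is untouched at (412,80). The arm hides the amber bottle from the top camera, but the wrist camera places it at (.4396,-.1957), within 2 mm of the first measurement.

```bash
python3 -m jog '[70,1,-3,20,0,0,0, 70,0,0,30,0,0,0, 70,0,0,30,0,0,0, 70,0,0,20,0,0,0, 70,0,0,7,0,0,0, 70,0,0,0,0,0,0, 70,0,0,0,0,0,0, 50,0,0,0,0,0,0]' 30
python3 -m jog '[30,0,0,0,0,0,0, 30,0,0,0,0,0,0, 30,0,0,0,0,0,0, 30,0,0,0,0,0,0, 30,0,0,-5,0,0,0, 30,0,0,-15,0,0,0, 30,0,0,-30,0,0,0, 30,0,0,-40,0,0,0]'
python3 -m jog '[30,0,0,-40,0,0,0, 30,-4,10,-20,0,0,0, 30,-9,36,0,0,0,0, 30,-10,42,0,0,0,0, 30,-10,42,0,0,0,0, 30,-10,42,0,0,0,0, 30,-10,42,0,0,0,0, 30,-10,42,0,0,0,0]'
```

```text
time: 17.35
tcp_pos: [0.4409, -0.1954, 0.0112]
orientation: [-0.001, 1.0, -0.001, 0.001]
wrist_force: [-0.2, -0.3, 0.4]
gripper_width: 0.0569
time: 18.15
tcp_pos: [0.4373, -0.1934, 0.099]
orientation: [-0.001, 1.0, 0.001, -0.002]
wrist_force: [0.3, 0.2, -1.4]
gripper_width: 0.0405
time: 18.95
tcp_pos: [0.502, 0.0632, 0.1599]
orientation: [-0.001, 1.0, -0.0, 0.0]
wrist_force: [0.7, 0.2, -0.4]
gripper_width: 0.0408
```

```bash
python3 -m jog '[30,-9,40,0,0,0,0, 30,-9,40,0,0,0,0, 30,-9,40,0,0,0,0, 30,-6,25,0,0,0,0, 30,-2,10,0,0,0,0, 30,0,0,15,0,0,0, 30,0,0,10,0,0,0, 30,0,0,0,0,0,0]'
python3 hand.py .07 .011 .0185 w5.png
```

```text
time: 19.75
tcp_pos: [0.5348, 0.2152, 0.1327]
orientation: [-0.0, 1.0, -0.001, -0.002]
wrist_force: [0.3, -0.5, -1.1]
gripper_width: 0.04
tcp [0.5356 0.2154 0.1336] q [-1.0e-04  1.0e+00 -5.0e-04 -1.5e-03] t 19.8 w 0.0407 F [ 0.7  0.4 -0.9]
cap top-tcp z 0.05759586041835163 11938 lo [-0.0189 -0.0172] hi [0.0147 0.0161]
hole 0.4492 0.2437 [64.1 64.4]
hole 0.4744 0.3297 [55.6 56.4]
```

View pics/w5.png

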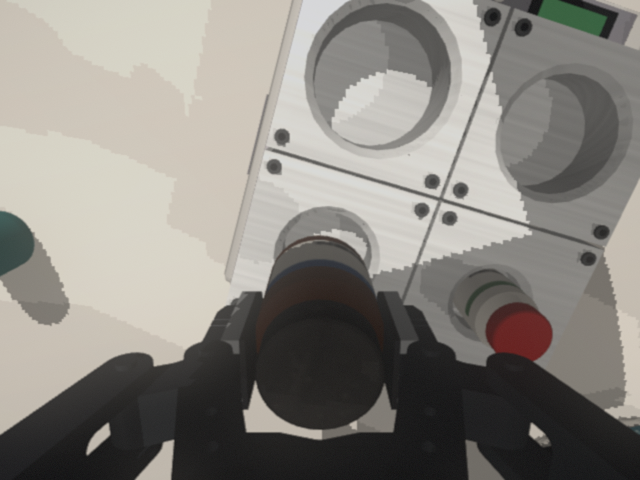

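Amber hangs centred at (320,360). Its bore is at (325,247) and bottle_s stands well in its own at (500,310). Aim for TCP (.539,.2195), with contact expected near z .0675.

```bash
python3 -m jog '[30,-3.5,4,0,0,0,0, 30,0,0,15,0,0,0, 30,0,0,15,0,0,0, 30,0,0,5,0,0,0, 30,0,0,0,0,0,0, 30,0,0,0,0,0,0, 30,0,0,0,0,0,0, 30,0,0,0,0,0,0]'
python3 hand.py .07 .012 .0185
python3 -c "
from h import *
c=camera('top');cv2.imwrite('pics/t4.png',cv2.resize(c['pixels'][170:290,100:250,::-1],(750,600),interpolation=cv2.INTER_CUBIC))"
```

```text
time: 20.6
tcp_pos: [0.5412, 0.2206, 0.1006]
orientation: [-0.001, 1.0, 0.0, 0.001]
wrist_force: [0.5, -0.9, -0.8]
gripper_width: 0.0407
tcp [0.541  0.2206 0.1005] q [-6.e-04  1.e+00  2.e-04  6.e-04] t 20.65 w 0.0402 F [ 0.7 -0.1 -0.1]
cap top-tcp z 0.05863271373725776 11931 lo [-0.0184 -0.0171] hi [0.0152 0.0162]
```

View pics/t4.png

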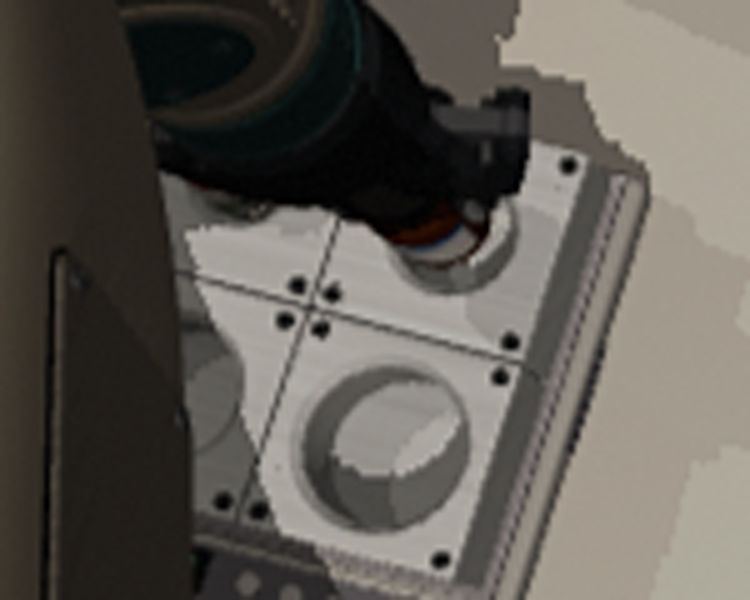

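The amber bottle sits over its bore to within about 1.5 mm (bottle right edge 490, rim right edge 518). Lower it with a small correction.

```bash
python3 -m jog '[30,1.5,-1,4,0,0,0, 30,0,0,5,0,0,0, 30,0,0,5,0,0,0, 30,0,0,5,0,0,0, 30,0,0,5,0,0,0, 30,0,0,3,0,0,0, 30,0,0,2,0,0,0, 30,0,0,0,0,0,0]'
python3 -m jog '[30,0,0,1,0,0,0, 30,0,0,0.5,0,0,0, 30,0,0,0.5,0,0,0, 30,0,0,0,0,0,0, 30,0,0,0,0,0,0, 30,0,0,0,0,0,0, 30,0,0,0,0,0,0, 30,0,0,0,0,0,0]'
```

```text
time: 21.5
tcp_pos: [0.5388, 0.2194, 0.0704]
orientation: [-0.001, 1.0, -0.0, -0.0]
wrist_force: [-0.1, -0.5, -1.0]
gripper_width: 0.0406
time: 22.3
tcp_pos: [0.539, 0.2195, 0.0688]
orientation: [-0.001, 1.0, 0.0, 0.0]
wrist_force: [-0.9, 0.6, -0.1]
gripper_width: 0.0404
```

```bash
python3 -m jog '[30,0,0,1,0,0,0, 30,0,0,0.5,0,0,0, 30,0,0,0.5,0,0,0, 30,0,0,0,0,0,0, 30,0,0,0,0,0,0, 30,0,0,0,0,0,0, 30,0,0,0,0,0,0, 30,0,0,0,0,0,0]'
python3 hand.py .07 .012 .0185
```

```text
time: 23.1
tcp_pos: [0.539, 0.2194, 0.0668]
orientation: [-0.001, 1.0, 0.0, 0.0]
wrist_force: [0.3, 0.4, -1.6]
gripper_width: 0.0407
tcp [0.539  0.2194 0.0668] q [-6.e-04  1.e+00  0.e+00 -0.e+00] t 23.15 w 0.0406 F [-0.4  0.  -0.2]
cap top-tcp z 0.058497500609793265 11934 lo [-0.0185 -0.0171] hi [0.0152 0.0162]
```

```bash
python3 -m jog '[30,0,0,0.5,0,0,0, 30,0,0,0.5,0,0,0, 30,0,0,0.5,0,0,0, 30,0,0,0,0,0,0, 30,0,0,0,0,0,0, 30,0,0,0,0,0,0, 30,0,0,0,0,0,0, 30,0,0,0,0,0,0]'
python3 hand.py .07 .012 .0185
```

```text
time: 23.95
tcp_pos: [0.5391, 0.2195, 0.0662]
orientation: [-0.001, 1.0, 0.0, 0.0]
wrist_force: [-1.8, -0.9, 4.8]
gripper_width: 0.0407
tcp [0.5391 0.2195 0.0662] q [-6.e-04  1.e+00  0.e+00  3.e-04] t 24.0 w 0.0407 F [-2.2 -0.5  5.3]
cap top-tcp z 0.05851930310738164 11943 lo [-0.0184 -0.0171] hi [0.0152 0.0162]
```

On the floor: contact at .0662 puts the underside at .055. Release and go to bottle_l.

```bash
python3 -m jog '[30,0,0,-0.5,0,0,0, 58,0,0,0,0,0,0, 60,0,0,0,0,0,0, 60,0,0,0,0,0,0, 60,0,0,-10,0,0,0, 60,0,0,-30,0,0,0, 60,0,0,-40,0,0,0, 80,0,-10,-20,0,0,0]'
python3 -m jog '[80,0,-38,0,0,0,0, 80,0,-44,0,0,0,0, 80,0,-44,0,0,0,0, 80,0,-44,0,0,0,0, 80,0,-44,0,0,0,0, 80,0,-44,0,0,0,0, 80,0,-44,0,0,0,0, 80,1,-25,0,0,0,0]'
python3 -m jog '[80,1,-9,10,0,0,0, 80,0,0,20,0,0,0, 80,0,0,10,0,0,0, 80,0,0,0,0,0,0, 80,0,0,0,0,0,0, 80,0,0,0,0,0,0, 80,0,0,0,0,0,0, 80,0,0,0,0,0,0]'
python3 find.py .085 .5362 -.1265
```

```text
time: 24.8
tcp_pos: [0.541, 0.2107, 0.1699]
orientation: [-0.001, 1.0, 0.001, 0.003]
wrist_force: [1.2, 0.4, 0.5]
gripper_width: 0.0728
time: 25.6
tcp_pos: [0.5387, -0.1207, 0.1667]
orientation: [0.001, 1.0, -0.001, 0.001]
wrist_force: [-0.8, 0.3, 0.1]
gripper_width: 0.0801
time: 26.4
tcp_pos: [0.5379, -0.1265, 0.1264]
orientation: [-0.001, 1.0, -0.0, 0.001]
wrist_force: [-0.4, -0.3, -0.2]
gripper_width: 0.08
tcp [ 0.5379 -0.1265  0.1264] 26.4 F [-0.4 -0.3 -0.2]
wrist 6032 [ 0.5356 -0.1282] 0.0227
```

```bash
python3 -m jog '[80,1.5,-1,20,0,0,0, 80,0,0,30,0,0,0, 80,0,0,30,0,0,0, 80,0,0,20,0,0,0, 80,0,0,10,0,0,0, 80,0,0,0,0,0,0, 60,0,0,0,0,0,0, 40,0,0,0,0,0,0]' 35
python3 -m jog '[40,0,0,0,0,0,0, 40,0,0,0,0,0,0, 40,0,0,0,0,0,0, 40,0,0,-5,0,0,0, 40,0,0,-15,0,0,0, 40,0,0,-30,0,0,0, 40,0,0,-40,0,0,0, 40,0,0,-40,0,0,0]'
python3 -m jog '[40,2,15,-20,0,0,0, 40,5,35,0,0,0,0, 40,6,40,0,0,0,0, 40,6,40,0,0,0,0, 40,6,40,0,0,0,0, 40,6,40,0,0,0,0, 40,6,40,0,0,0,0, 40,6,40,0,0,0,0]'
```

```text
time: 27.3
tcp_pos: [0.5374, -0.1281, 0.0172]
orientation: [-0.001, 1.0, -0.0, 0.001]
wrist_force: [-0.2, -1.1, 0.7]
gripper_width: 0.0527
time: 28.1
tcp_pos: [0.5345, -0.1271, 0.1462]
orientation: [-0.001, 1.0, 0.0, -0.001]
wrist_force: [1.2, -0.2, -1.7]
gripper_width: 0.0506
time: 28.9
tcp_pos: [0.4913, 0.1637, 0.1655]
orientation: [-0.001, 1.0, -0.0, -0.0]
wrist_force: [0.4, -0.2, -2.1]
gripper_width: 0.0506
```

```bash
python3 -m jog '[40,4,40,0,0,0,0, 40,4,40,0,0,0,0, 40,4,40,0,0,0,0, 40,3,28,0,0,0,0, 40,1,15,0,0,0,0, 40,0,5,10,0,0,0, 40,0,0,5,0,0,0, 40,0,0,0,0,0,0]'
python3 hand.py .085 .017 .0228 w6.png
```

```text
time: 29.7
tcp_pos: [0.4752, 0.3284, 0.1488]
orientation: [0.0, 1.0, -0.001, -0.002]
wrist_force: [-0.0, 0.5, -2.0]
gripper_width: 0.0503
tcp [0.4756 0.3285 0.1495] q [ 2.0e-04  1.0e+00 -9.0e-04 -1.2e-03] t 29.75 w 0.0504 F [-0.1 -0.3 -1.4]
cap top-tcp z 0.0666736973011065 17998 lo [-0.0235 -0.0216] hi [0.01   0.0199]
hole 0.4475 0.2465 [63.9 64.5]
```

View pics/w6.png

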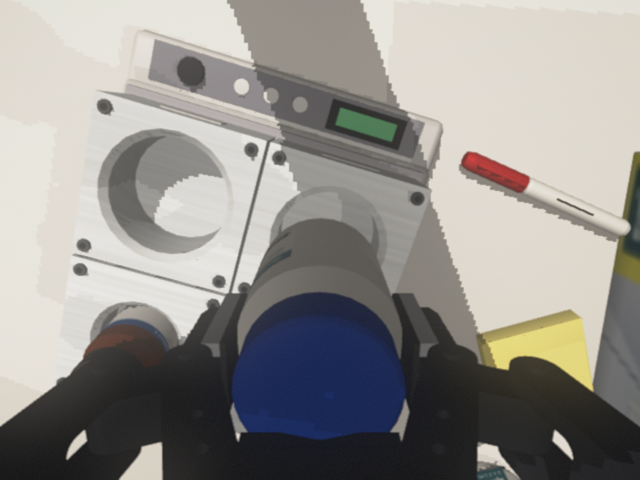

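Blue hangs at (320,370) and the l bore centre is at (327,235), so it needs about 4 mm in +y. That agrees with the top measurement.

```bash
python3 -m jog '[40,0,4,0,0,0,0, 40,0,0,15,0,0,0, 40,0,0,20,0,0,0, 40,0,0,10,0,0,0, 40,0,0,0,0,0,0, 40,0,0,0,0,0,0, 40,0,0,0,0,0,0, 40,0,0,0,0,0,0]'
```

```text
time: 30.55
tcp_pos: [0.4772, 0.3348, 0.1068]
orientation: [-0.001, 1.0, 0.0, 0.001]
wrist_force: [0.4, 0.3, -1.9]
gripper_width: 0.0507
```

```bash
python3 -m jog '[40,1,-2,4,0,0,0, 40,0,0,5,0,0,0, 40,0,0,6,0,0,0, 40,0,0,6,0,0,0, 40,0,0,6,0,0,0, 40,0,0,6,0,0,0, 40,0,0,3,0,0,0, 40,0,0,0,0,0,0]'
python3 -m jog '[40,0,0,0,0,0,0, 40,0,0,0,0,0,0, 40,0,0,0.5,0,0,0, 40,0,0,0.5,0,0,0, 40,0,0,0.5,0,0,0, 40,0,0,0,0,0,0, 40,0,0,0,0,0,0, 40,0,0,0,0,0,0]'
```

```text
time: 31.35
tcp_pos: [0.4748, 0.3321, 0.0689]
orientation: [-0.001, 1.0, -0.0, -0.001]
wrist_force: [0.7, -0.8, -2.1]
gripper_width: 0.0502
time: 32.15
tcp_pos: [0.4754, 0.3324, 0.0682]
orientation: [-0.001, 1.0, 0.0, 0.0]
wrist_force: [-0.3, 0.0, -0.1]
gripper_width: 0.0505
```

```bash
python3 -m jog '[40,0,0,0.5,0,0,0, 40,0,0,0.5,0,0,0, 40,0,0,0,0,0,0, 40,0,0,0,0,0,0, 40,0,0,0,0,0,0, 40,0,0,0,0,0,0, 40,0,0,0,0,0,0, 40,0,0,0,0,0,0]'
python3 hand.py .085 .017 .0228
```

```text
time: 32.95
tcp_pos: [0.4753, 0.3324, 0.0673]
orientation: [-0.001, 1.0, 0.0, 0.0]
wrist_force: [0.0, -0.0, -1.2]
gripper_width: 0.0505
tcp [0.4754 0.3324 0.0673] q [-6.e-04  1.e+00  0.e+00  0.e+00] t 33.0 w 0.0507 F [ 0.1  0.4 -2. ]
cap top-tcp z 0.06726883259880564 17992 lo [-0.0233 -0.0216] hi [0.0102 0.0198]
```

Cap top is .1346 against the expected .134, and there is no contact yet.

```bash
python3 -m jog '[40,0,0,0.5,0,0,0, 40,0,0,0.5,0,0,0, 40,0,0,0.5,0,0,0, 40,0,0,0,0,0,0, 40,0,0,0,0,0,0, 40,0,0,0,0,0,0, 40,0,0,0,0,0,0, 40,0,0,0,0,0,0]'
python3 -m jog '[40,0,0,0.5,0,0,0, 40,0,0,0,0,0,0, 40,0,0,0,0,0,0, 40,0,0,0,0,0,0, 40,0,0,0,0,0,0, 40,0,0,0,0,0,0, 40,0,0,0,0,0,0, 40,0,0,0,0,0,0]'
```

```text
time: 33.8
tcp_pos: [0.4754, 0.3324, 0.0665]
orientation: [-0.001, 1.0, 0.0, 0.0]
wrist_force: [-2.7, -1.2, 5.2]
gripper_width: 0.0504
time: 34.6
tcp_pos: [0.4755, 0.3324, 0.0665]
orientation: [-0.001, 1.0, 0.0, 0.0]
wrist_force: [-4.1, -1.6, 7.6]
gripper_width: 0.0503
```

Contact at .0665, underside at .049. Release and go to bottle_xl.

```bash
python3 -m jog '[40,0,0,-1,0,0,0, 66,0,0,0,0,0,0, 68,0,0,0,0,0,0, 68,0,0,0,0,0,0, 68,0,0,-10,0,0,0, 68,0,0,-30,0,0,0, 68,0,0,-40,0,0,0, 84,0,-10,-30,0,0,0]'
python3 -m jog '[84,-4,-38,0,0,0,0, 84,-5,-46,0,0,0,0, 84,-5,-46,0,0,0,0, 84,-5,-46,0,0,0,0, 84,-5,-46,0,0,0,0, 84,-5,-46,0,0,0,0, 84,-5,-46,0,0,0,0, 84,-5,-46,0,0,0,0]'
python3 -m jog '[84,-5,-46,0,0,0,0, 84,-5,-46,0,0,0,0, 84,-5,-46,0,0,0,0, 84,-5,-46,0,0,0,0, 84,-5,-34,0,0,0,0, 84,-3,-20,0,0,0,0, 84,0,0,0,0,0,0, 84,0,0,0,0,0,0]'
python3 find.py .12 .541 -.2755 t5.png
```

```text
time: 35.4
tcp_pos: [0.4762, 0.3234, 0.1791]
orientation: [-0.001, 1.0, 0.001, 0.001]
wrist_force: [0.7, 0.0, 0.3]
gripper_width: 0.0807
time: 36.2
tcp_pos: [0.515, -0.0395, 0.1772]
orientation: [-0.001, 1.0, -0.0, 0.001]
wrist_force: [1.5, -0.5, -0.2]
gripper_width: 0.0841
time: 37.0
tcp_pos: [0.5428, -0.2749, 0.1762]
orientation: [-0.001, 1.0, 0.001, -0.0]
wrist_force: [-0.5, 0.4, 0.6]
gripper_width: 0.0841
tcp [ 0.5428 -0.2749  0.1762] 37.0 F [-0.5  0.4  0.6]
wrist 7071 [ 0.54   -0.2777] 0.026
```

View pics/t5.png

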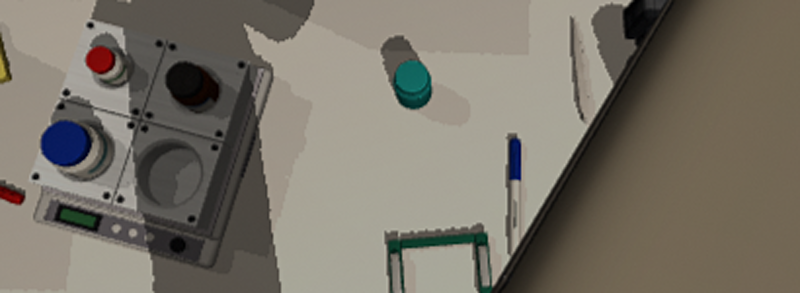

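Three bottles stand in their bores: red (105,60), amber (190,85) and blue (70,145). Now grasp xl.

```bash
python3 -m jog '[84,1.5,-1.5,20,0,0,0, 84,0,0,35,0,0,0, 84,0,0,35,0,0,0, 84,0,0,30,0,0,0, 84,0,0,15,0,0,0, 84,0,0,3,0,0,0, 84,0,0,0,0,0,0, 65,0,0,0,0,0,0]' 45
python3 -m jog '[45,0,0,0,0,0,0, 45,0,0,0,0,0,0, 45,0,0,0,0,0,0, 45,0,0,0,0,0,0, 45,0,0,-5,0,0,0, 45,0,0,-15,0,0,0, 45,0,0,-30,0,0,0, 45,0,0,-40,0,0,0]'
python3 -m jog '[45,0,0,-35,0,0,0, 45,0,0,-15,0,0,0, 45,0,0,0,0,0,0, 45,4,20,0,0,0,0, 45,7,38,0,0,0,0, 45,7,40,0,0,0,0, 45,7,40,0,0,0,0, 45,7,40,0,0,0,0]'
```

```text
time: 37.9
tcp_pos: [0.5431, -0.2777, 0.0401]
orientation: [-0.001, 1.0, -0.001, 0.001]
wrist_force: [0.3, -0.6, -0.5]
gripper_width: 0.0718
time: 38.7
tcp_pos: [0.5392, -0.2757, 0.1272]
orientation: [-0.001, 1.0, 0.002, -0.003]
wrist_force: [0.6, -0.4, -3.4]
gripper_width: 0.0569
time: 39.5
tcp_pos: [0.5061, -0.0962, 0.1751]
orientation: [-0.0, 1.0, 0.001, -0.003]
wrist_force: [0.6, 0.1, -3.5]
gripper_width: 0.0573
```

```bash
python3 -m jog '[45,7,40,0,0,0,0, 45,7,40,0,0,0,0, 45,7,40,0,0,0,0, 45,7,40,0,0,0,0, 45,7,40,0,0,0,0, 45,7,40,0,0,0,0, 45,7,40,0,0,0,0, 45,5,28,0,0,0,0]'
python3 -m jog '[45,3,15,0,0,0,0, 45,1,10,0,0,0,0, 45,0,0,0,0,0,0, 45,0,0,0,0,0,0, 45,0,0,0,0,0,0, 45,0,0,0,0,0,0, 45,0,0,0,0,0,0, 45,0,0,0,0,0,0]'
python3 hand.py .12 .040 .0262 w7.png
```

```text
time: 40.3
tcp_pos: [0.4511, 0.2108, 0.1753]
orientation: [-0.002, 1.0, -0.0, -0.003]
wrist_force: [0.3, -0.4, -2.8]
gripper_width: 0.0573
time: 41.1
tcp_pos: [0.4512, 0.2334, 0.1784]
orientation: [-0.0, 1.0, 0.0, 0.0]
wrist_force: [0.2, 0.5, -2.9]
gripper_width: 0.0573
tcp [0.4511 0.2335 0.1783] q [-3.e-04  1.e+00  0.e+00  1.e-04] t 41.15 w 0.057 F [-1.  -0.6 -3. ]
cap top-tcp z 0.07921565943926179 20801 lo [-0.0278 -0.0225] hi [0.0006 0.0213]
```

View pics/w7.png

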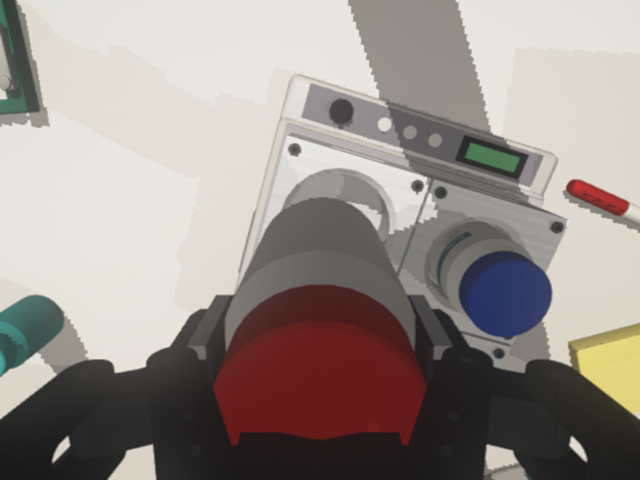

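The xl bottle hangs at (320,370) and the xl bore centre is at about (338,215), so it needs about 11 mm in +y.

```bash
python3 -m jog '[45,0.5,6,0,0,0,0, 45,0,5,0,0,0,0, 45,0,0,15,0,0,0, 45,0,0,20,0,0,0, 45,0,0,12,0,0,0, 45,0,0,0,0,0,0, 45,0,0,0,0,0,0, 45,0,0,0,0,0,0]'
python3 hand.py .12 .040 .0262
```

```text
time: 41.95
tcp_pos: [0.4513, 0.2453, 0.1322]
orientation: [-0.001, 1.0, 0.0, 0.001]
wrist_force: [0.2, -0.8, -1.8]
gripper_width: 0.057
tcp [0.4514 0.2453 0.1323] q [-6.e-04  1.e+00  4.e-04  1.e-03] t 42.0 w 0.0574 F [-0.   0.1 -2.8]
cap top-tcp z 0.07905270218287158 20796 lo [-0.0281 -0.0224] hi [0.0004 0.0213]
```

```bash
python3 -m jog '[45,0.5,-0.7,6,0,0,0, 45,0,0,6,0,0,0, 45,0,0,7,0,0,0, 45,0,0,7,0,0,0, 45,0,0,7,0,0,0, 45,0,0,7,0,0,0, 45,0,0,5,0,0,0, 45,0,0,0,0,0,0]'
python3 -m jog '[45,0,0,1,0,0,0, 45,0,0,1,0,0,0, 45,0,0,0,0,0,0, 45,0,0,0,0,0,0, 45,0,0,0,0,0,0, 45,0,0,0,0,0,0, 45,0,0,0,0,0,0, 45,0,0,0,0,0,0]'
```

```text
time: 42.8
tcp_pos: [0.4491, 0.2438, 0.0852]
orientation: [-0.001, 1.0, -0.0, -0.001]
wrist_force: [-0.1, 0.4, -2.2]
gripper_width: 0.0574
time: 43.6
tcp_pos: [0.45, 0.2442, 0.0843]
orientation: [-0.001, 1.0, 0.0, 0.0]
wrist_force: [-1.1, -0.6, -2.7]
gripper_width: 0.0574
```

```bash
python3 -m jog '[45,0,0,0.5,0,0,0, 45,0,0,0.5,0,0,0, 45,0,0,0.5,0,0,0, 45,0,0,0.5,0,0,0, 45,0,0,0,0,0,0, 45,0,0,0,0,0,0, 45,0,0,0,0,0,0, 45,0,0,0,0,0,0]'
python3 -m jog '[45,0,0,0.5,0,0,0, 45,0,0,0.5,0,0,0, 45,0,0,0,0,0,0, 45,0,0,0,0,0,0, 45,0,0,0,0,0,0, 45,0,0,0,0,0,0, 45,0,0,0,0,0,0, 45,0,0,0,0,0,0]'
```

```text
time: 44.4
tcp_pos: [0.45, 0.2442, 0.0823]
orientation: [-0.001, 1.0, 0.0, 0.0]
wrist_force: [-0.0, -0.2, -2.1]
gripper_width: 0.057
time: 45.2
tcp_pos: [0.4501, 0.2442, 0.0816]
orientation: [-0.001, 1.0, 0.0, 0.0]
wrist_force: [-2.1, -1.2, 5.1]
gripper_width: 0.0571
```

Contact at .0816, with .081 expected. Release, rise, back away and check.

```bash
python3 -m jog '[45,0,0,-0.5,0,0,0, 66,0,0,0,0,0,0, 68,0,0,0,0,0,0, 68,0,0,0,0,0,0, 68,0,0,-10,0,0,0, 68,0,0,-30,0,0,0, 68,0,0,-40,0,0,0, 68,0,0,-40,0,0,0]'
python3 -m jog '[68,0,0,-20,0,0,0, 68,0,-40,0,0,0,0, 68,0,-40,0,0,0,0, 68,0,-40,0,0,0,0, 68,0,-40,0,0,0,0, 68,0,-40,0,0,0,0, 68,0,-20,0,0,0,0, 68,0,0,0,0,0,0]'
python3 - <<'E'
from h import *
c=camera('top');w=cloud(c)
cv2.imwrite('pics/t6.png',cv2.resize(c['pixels'][170:320,90:500,::-1],(800,293),interpolation=cv2.INTER_CUBIC))
for n,h,x,y in(('s',.119,.5632,.3075),('m',.125,.5376,.2191),('l',.134,.4748,.3331),('xl',.161,.4492,.2447),('media',.17,.4415,-.335),('turq',.07,.551,-.0075)):
    k=(abs(w[...,2]-h)<.008)&(np.hypot(w[...,0]-x,w[...,1]-y)<.04)
    if k.sum()>10:
        t=w[k][:,:2].astype(np.float32);print(n,k.sum(),np.round(cv2.minEnclosingCircle(t)[0],4),'z',np.median(w[k][:,2]).round(4),'want',x,y,h)
    else: print(n,'none')
print(sense()['tcp_pos'],sense()['time'])
E
```

```text
time: 46.0
tcp_pos: [0.4495, 0.244, 0.2033]
orientation: [-0.001, 1.0, -0.0, -0.0]
wrist_force: [1.0, 0.6, -0.4]
gripper_width: 0.068
time: 46.8
tcp_pos: [0.4505, 0.022, 0.2226]
orientation: [0.001, 1.0, -0.0, 0.001]
wrist_force: [-0.1, 0.2, -0.3]
gripper_width: 0.0679
s 166 [0.5629 0.3094] z 0.1192 want 0.5632 0.3075 0.119
m none
l 453 [0.4747 0.333 ] z 0.1344 want 0.4748 0.3331 0.134
xl none
media 420 [ 0.4411 -0.335 ] z 0.1693 want 0.4415 -0.335 0.17
turq 207 [ 0.5511 -0.0084] z 0.0696 want 0.551 -0.0075 0.07
[0.45041939 0.02333294 0.22245821] 46.85
```

View pics/t6.png

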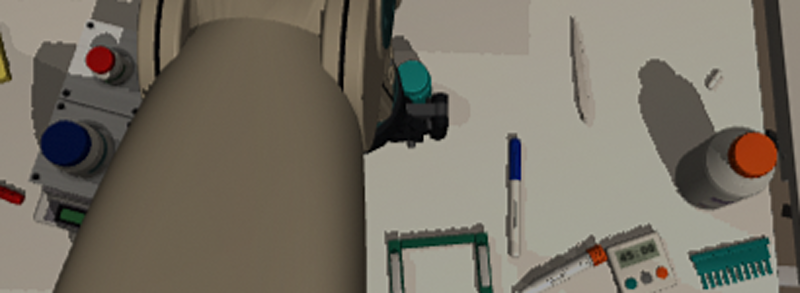

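The arm hides m and xl, so I'll move it further to -y. The media bottle stands at (750,155), 170 mm tall, so I'll stop well short of it.

```bash
python3 -m jog '[68,0,-40,0,0,0,0, 68,0,-40,0,0,0,0, 68,0,-40,0,0,0,0, 68,0,-35,0,0,0,0, 68,0,-15,0,0,0,0, 68,0,0,0,0,0,0, 68,0,0,0,0,0,0, 68,0,0,0,0,0,0]'
python3 - <<'E'
from h import *
c=camera('top');w=cloud(c)
cv2.imwrite('pics/t7.png',cv2.resize(c['pixels'][170:320,90:500,::-1],(800,293),interpolation=cv2.INTER_CUBIC))
for n,h,x,y in(('s',.119,.5632,.3075),('m',.125,.5376,.2191),('l',.134,.4748,.3331),('xl',.161,.4492,.2447)):
    k=(abs(w[...,2]-h)<.008)&(np.hypot(w[...,0]-x,w[...,1]-y)<.04)
    if k.sum()>10:
        t=w[k][:,:2].astype(np.float32);print(n,k.sum(),np.round(cv2.minEnclosingCircle(t)[0],4),'z',np.median(w[k][:,2]).round(4),np.ptp(w[k][:,2]).round(4),'want',x,y,h)
    else: print(n,'none')
E
```

```text
time: 47.65
tcp_pos: [0.4504, -0.1442, 0.2217]
orientation: [-0.002, 1.0, 0.0, -0.0]
wrist_force: [-0.4, -0.5, 0.3]
gripper_width: 0.0681
s 164 [0.5636 0.3084] z 0.1188 0.0111 want 0.5632 0.3075 0.119
m 278 [0.539  0.2197] z 0.1252 0.0117 want 0.5376 0.2191 0.125
l 456 [0.475  0.3328] z 0.1343 0.0122 want 0.4748 0.3331 0.134
xl 628 [0.4479 0.2468] z 0.1612 0.0117 want 0.4492 0.2447 0.161
```

View pics/t7.png

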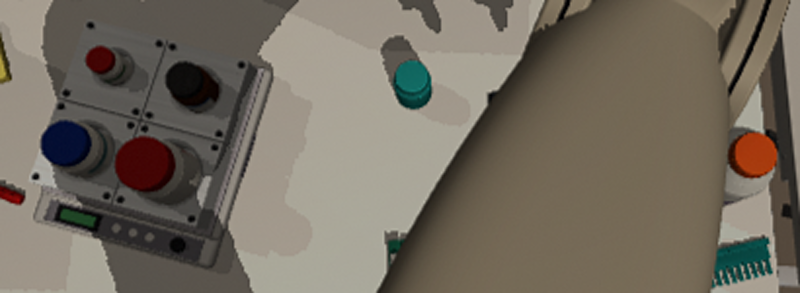

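All four stand in their own bores with cap tops within 0.3 mm of the expected heights, and the media and turquoise bottles are untouched. Handing in.

```bash
python3 -c "
from rig import *
print(hand_in())"
```

```text
the job is handed in; nothing more can be done
None
```

All four bottles are in their matching bores, and I handed the job in at about 48 s on the robot's clock. I loaded them in order s, m, l, xl. Each was lowered until its bore floor pushed back with about 5–11 N, then released.

**Last checks:**

| Bottle | Cap top measured | Expected | Distance from bore centre |
|---|---|---|---|
| s | 118.8 mm | 119 mm | about 1 mm |
| m | 125.2 mm | 125 mm | about 1.5 mm |
| l | 134.3 mm | 134 mm | under 0.5 mm |
| xl | 161.2 mm | 161 mm | about 2.5 mm |

The xl figure is within the bore's 3 mm clearance plus camera error. The media bottle and the turquoise look-alike stand where they started, to within 1 mm.

**What disagreed or failed:**
- **First grasp of bottle_s:** it closed on empty air just above the cap, without moving the bottle. The fingertips turned out to be about 21 mm behind the reported TCP rather than 19 mm ahead. I corrected for this on every later grasp.
- **Cameras:** the wrist and top cameras differed by about 1–3 mm, so I aimed between them.

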